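# Find the parts case that rattles and hold it out

## Robot

A 6-joint arm with a two-finger parallel gripper is mounted at the origin on a cart in front of the work surface, level with it; the furniture and walls round the work are solid. World frame = base frame: x ahead of the robot, y to its left, z up, the work surface at z = 0. Lengths are in m, angles in rad, forces in N, time in s.
With the tool pointing down it reaches from about 0.35 to 0.85 m from the base axis. Payload 8.1 kg.
Tool frame: the origin (TCP) lies midway between the tips of the shut fingers; the grasp point (between the pads) lies 19 mm behind it; x points along the fingers, y is the direction in which the jaws open and shut, and the axes are right-handed (so a half turn about x gives the same grasp; the last joint's range is limited). The gripper opens to 93 mm and grips with 3 to 60 N. Pads are 15 mm wide; open, the fingers measure 128 mm over their backs; the gripper's body (75 mm by 188 mm) begins 65 mm behind the grasp point.
Start: joints at [-1.276, 0.13, 1.488, -0, 1.523, -0.085], TCP at [0.222, -0.557, 0.219] pointing down, gripper open.
Joint ranges: [-2.96, 2.96], [-0.89, 2.26], [0.02, 2.5], [-1.34, 4.48], [0, 2.73], [-2.66, 2.66]. Speed limits (rad/s): [2.39, 2.39, 2.79, 3.14, 3.14, 3.14].

## Interface

Orientations are given as a unit quaternion [w, x, y, z].
In Python, from station import get_state, snapshot, get_calibration, bot gives the robot as it stands.
- The arm moves only by the tool servo_tool, never from a script. Its arguments are lists of equal length, an entry for each row: "linear": the shift along the tool's x, y, z as a fraction of full scale, a list of three; "turn": the turn, a rotation vector about the tool's x, y, z as a fraction of full scale, a list of three. In form: {"linear": [[x, y, z], ...], "turn": [[ax, ay, az], ...]}. A call has 1 to 20 rows; each row shifts and turns the pose as measured when the row begins, along the tool's axes as they then stand; what a row does not reach is not made up. Full scale, the value 1, is 0.04 m for a shift and 6 degrees for a turn. A row lasts 1/10 s, in which the tool goes at most 50 mm and 8.59 degrees, less where a joint would pass 70% of its speed; a pose out of reach is approached as far as the arm can. A call with a number of a shift or a turn outside -1 to 1 is refused whole. A call with a gripper value outside its range is refused whole. "gripper" is the gripper command: -1 is fully open, 1 is shut, values between are in proportion, set as the call begins (left out, the last holds). The fingers move at their own pace and stop on an object; the grip force is fixed at half the most. Time passes only in rows, so rows that do not move let the fingers close. It gives the time, the measured TCP pose, the force and the opening at its end, in the units of the state.
- get_state(): the state, without advancing time (a new reading comes with each control period).
- snapshot(name): name is "scene" or "top"; returns (picture, depth): 400x640x3 uint8, red, green, blue; 400x640 float32, m along the optical axis (not along the pixel's ray), 0 where there is no reading.
- get_calibration(name): a dict with "intrinsics" (3x3 intrinsics, pixels), "cam_to_world" (4x4, takes a point from camera to world coordinates). Camera axes: x right, y down, z forward; pixel columns grow to the right and rows downward; lengths in m; the calibration is good to about 2 mm. A picture is of the moment at which its call begins. get_calibration takes no time and is no camera call.
- bot.job_done(): hands the job in, once; it reports no verdict.
The state is a dict: "clock": time; "qpos": joint angles; "dq": joint speeds; "joint_efforts": joint torques, N m; "tcp_pos": TCP position; "ee_rot": TCP orientation; "ft_force": force on the tool from outside, world axes, zero at the start; "wrist_torque": the same for the moment, N m; "finger_gap": finger opening in m.
Only numpy, scipy, OpenCV 4.12 (cv2) and the standard library are available. Lean on these libraries where they do the work, as an engineer would, in place of code of your own. Each camera call takes 0.05 s, during which the arm holds its last target. There are 200 camera calls.

## Task

Three sealed parts cases stand side by side on a board, and in one of them a heavy ball has come loose. Going from left to right, lift every one of the three and shake it a few centimetres to and fro or rock it, setting each back down on the blue felt place it came from before taking the next. Then take the one in which the ball runs loose and finish while still holding it, level and still, about a hand's breadth (10 cm) above the middle of the yellow plate for a colleague to see, with the other two cases standing on their places and the tape roll, sanding block and tin left alone.

Things in the scene. Friction and masses are not known exactly. Their poses are not given: they have to be found in the camera images.
- case_left: sealed parts case, one of three alike: grey box, black lid, 120 mm long (its x), 56 mm wide (its y), 56 mm high; origin at the centre of the underside, z up. It starts on the left place. Grasp across the 56 mm width. The lid cannot be opened. Each case weighs 0.25 to 0.42 kg with its contents; weight does not tell which one is loose
- case_middle: sealed parts case, one of three alike: grey box, black lid, 120 mm long (its x), 56 mm wide (its y), 56 mm high; origin at the centre of the underside, z up. It starts on the middle place. In one of the three, any one, a 36 mm steel ball of about 0.19 kg is loose in the hollow, not to be seen; in the other two the contents are packed tight
- case_right: sealed parts case, one of three alike: grey box, black lid, 120 mm long (its x), 56 mm wide (its y), 56 mm high; origin at the centre of the underside, z up. It starts on the right place. The loose ball rolls 38 mm either way along its case, 6 mm across, and knocks on the end walls; tipped by 0.3 rad it runs to the low end in 0.3 s and stays there if gently levelled: a moment of 0.07 Nm about the middle
- place_left (a point): centre of the top of the left felt place (farthest to the robot's left, +y) on the board: blue, 134 by 70 mm, its top 14 mm above the bench; its case stands flat on it, lengths parallel. The three places lie 118 mm apart in a row
- place_middle (a point): centre of the top of the middle felt place (between the other two) on the board: blue, 134 by 70 mm, its top 14 mm above the bench; its case stands flat on it, lengths parallel. The three places lie 118 mm apart in a row
- place_right (a point): centre of the top of the right felt place (farthest to the robot's right, -y) on the board: blue, 134 by 70 mm, its top 14 mm above the bench; its case stands flat on it, lengths parallel. The three places lie 118 mm apart in a row
- board: fixed plywood board, 150 mm deep (its x) by 360 mm wide (its y) by 12 mm thick, that carries the three felt places; origin at the centre of its underside, y toward the left place
- plate: fixed flat yellow plate with a black rubber inlay, 80 by 80 mm, 4 mm thick, lying on the bench beyond the board; origin at the centre of its underside
- tin: bystander: round tin with dark green lid, 67 mm across, 32 mm high; origin at the centre of its underside
- sanding: bystander: brown sanding block 46 by 76 by 26 mm; origin at the centre of its underside
- tape: bystander: roll of pale tape 70 mm across, 19 mm high; origin at the centre of its underside
Things that resemble listed ones, but are neither listed nor needed, are in the scene too. What is shaped like the case_right but red is not meant.

How it is judged:
On the way, in this order (a step that is already met when the one before it is completed fails the run):
1. the left case, held at least 30 mm up, is tipped over 0.12 rad, or moves over 0.08 m/s when over 15 mm to one side of its place, while the other two stand on their places (height (world z) of case_left above 0.044 m and contact force between the fingers and case_left above 0.5 N and (angle between case_left's own z axis and vertical above 0.12 rad or (linear speed of case_left above 0.08 m/s and horizontal distance between case_left and place_left above 0.015 m)) and horizontal distance between case_middle and place_middle below 0.03 m and height (world z) of each of case_middle, case_right below 0.022 m and angle between each of case_middle, case_right's own z axis and vertical below 0.1 rad and horizontal distance between case_right and place_right below 0.03 m).
2. the middle case, held at least 30 mm up, is tipped over 0.12 rad, or moves over 0.08 m/s when over 15 mm to one side of its place, while the other two stand on their places (height (world z) of case_middle above 0.044 m and contact force between the fingers and case_middle above 0.5 N and (angle between case_middle's own z axis and vertical above 0.12 rad or (linear speed of case_middle above 0.08 m/s and horizontal distance between case_middle and place_middle above 0.015 m)) and horizontal distance between case_left and place_left below 0.03 m and height (world z) of each of case_left, case_right below 0.022 m and angle between each of case_left, case_right's own z axis and vertical below 0.1 rad and horizontal distance between case_right and place_right below 0.03 m).
3. the right case, held at least 30 mm up, is tipped over 0.12 rad, or moves over 0.08 m/s when over 15 mm to one side of its place, while the other two stand on their places (height (world z) of case_right above 0.044 m and contact force between the fingers and case_right above 0.5 N and (angle between case_right's own z axis and vertical above 0.12 rad or (linear speed of case_right above 0.08 m/s and horizontal distance between case_right and place_right above 0.015 m)) and horizontal distance between case_left and place_left below 0.03 m and height (world z) of each of case_left, case_middle below 0.022 m and angle between each of case_left, case_middle's own z axis and vertical below 0.1 rad and horizontal distance between case_middle and place_middle below 0.03 m).
At the end, for the whole second after the job is handed in: The case with the loose ball is held in the fingers, still (under 0.03 m/s), level within 0.2 rad, underside 60 to 180 mm above the bench, its middle within 40 mm of the plate's middle seen from above; the others stand flat within 30 mm of their own places' centres, untouched (((distance between ball_c0 and case_left below 0.07 m and height (world z) of case_left between 0.06 and 0.18 m and horizontal distance between case_left and plate below 0.04 m and angle between case_left's own z axis and vertical below 0.2 rad and linear speed of case_left below 0.03 m/s and contact force between the fingers and case_left above 1 N and horizontal distance between case_middle and place_middle below 0.03 m and height (world z) of each of case_middle, case_right below 0.022 m and angle between each of case_middle, case_right's own z axis and vertical below 0.1 rad and contact force between each of case_middle, case_right and the arm below 0.1 N and contact force between each of case_middle, case_right and the fingers below 0.1 N and horizontal distance between case_right and place_right below 0.03 m) or (distance between ball_c0 and case_middle below 0.07 m and height (world z) of case_middle between 0.06 and 0.18 m and horizontal distance between case_middle and plate below 0.04 m and angle between case_middle's own z axis and vertical below 0.2 rad and linear speed of case_middle below 0.03 m/s and contact force between the fingers and case_middle above 1 N and horizontal distance between case_left and place_left below 0.03 m and height (world z) of each of case_left, case_right below 0.022 m and angle between each of case_left, case_right's own z axis and vertical below 0.1 rad and contact force between each of case_left, case_right and the arm below 0.1 N and contact force between each of case_left, case_right and the fingers below 0.1 N and horizontal distance between case_right and place_right below 0.03 m) or (distance between ball_c0 and case_right below 0.07 m and height (world z) of case_right between 0.06 and 0.18 m and horizontal distance between case_right and plate below 0.04 m and angle between case_right's own z axis and vertical below 0.2 rad and linear speed of case_right below 0.03 m/s and contact force between the fingers and case_right above 1 N and horizontal distance between case_left and place_left below 0.03 m and height (world z) of each of case_left, case_middle below 0.022 m and angle between each of case_left, case_middle's own z axis and vertical below 0.1 rad and contact force between each of case_left, case_middle and the arm below 0.1 N and contact force between each of case_left, case_middle and the fingers below 0.1 N and horizontal distance between case_middle and place_middle below 0.03 m))); the arm keeps its last pose, push and grip.
It fails at once if the tin is moved by more than 30 mm (distance of tin from where it was at the start of the episode above 0.03 m).
It fails at once if the sanding block is moved by more than 30 mm (distance of sanding from where it was at the start of the episode above 0.03 m).
It fails at once if the tape roll is moved by more than 30 mm (distance of tape from where it was at the start of the episode above 0.03 m).
It also fails if it takes over 72 s, if anything falls off the work surface, if the arm or the gripper's body presses on something with over 40 N, if the wrist force passes 120 N, or if a joint passes its speed limit or range.

## Working session

There is one attempt and no reset: what is moved stays moved. The work goes in short steps, Python scripts to look and compute and a tool call to move; the robot and the scene stay as the last step left them, time stands still between calls to the robot, and variables do not carry over. Pictures are saved under pics/ and viewed, about 8 in all and at most 12, crops included, and the job is handed in when it is done.

Besides the shell and the picture viewer there is one more tool, called after "Call:" in YAML: its name, and indented under it one key for each argument. servo_tool: Moves the arm, as the interface text tells. Its arguments: {"type":"object","properties":{"linear":{"type":"array"},"turn":{"type":"array"},"gripper":{"type":"number"}},"required":["linear","turn"]}

```bash
mkdir -p pics
cat > h.py <<'E'
import numpy as np, cv2
from station import get_state, snapshot, get_calibration, bot
def world(name,u,v,d):
    c=get_calibration(name);K=np.array(c["intrinsics"]);T=np.array(c["cam_to_world"])
    p=np.linalg.inv(K)@np.vstack([u,v,np.ones_like(u)])*d
    return (T[:3,:3]@p).T+T[:3,3]
def save(img,f): cv2.imwrite("pics/"+f,img[:,:,::-1])
E
python3 - <<'E'
from h import *
s=get_state();print(s)
for n in("scene","top"):
    im,d=snapshot(n);save(im,n+"0.png");np.savez(n+"0.npz",im=im,d=d);print(n,np.array(get_calibration(n)["cam_to_world"]).round(3))
E
```

```text
{'clock': 0.0, 'qpos': array([-1.27640337e+00,  1.31133788e-01,  1.48923669e+00,  8.13821482e-06,
        1.52302382e+00, -8.53959709e-02]), 'dq': array([-0.00129861, -0.00053398,  0.00079761,  0.00270517, -0.00143774,
       -0.00067233]), 'joint_efforts': array([ 1.55583446e-03, -5.59836388e+01, -4.91757274e+01,  7.70857651e-02,
        3.54033115e-02, -1.35720325e-04]), 'tcp_pos': array([ 0.22229781, -0.55669878,  0.2176272 ]), 'ee_rot': array([-0.13283613, -0.6943321 , -0.13410373,  0.69445927]), 'ft_force': array([-0.25096878, -0.44651205, -0.03660499]), 'wrist_torque': array([-0.03043418, -0.0238091 , -0.01695857]), 'finger_gap': 0.09279825818830818}
scene [[-0.817 -0.326  0.477  0.043]
 [-0.577  0.465 -0.671  0.514]
 [-0.003 -0.823 -0.568  0.676]
 [ 0.     0.     0.     1.   ]]
top [[ 0.003 -0.985  0.171  0.418]
 [-1.    -0.003 -0.003 -0.233]
 [ 0.003 -0.171 -0.985  0.881]
 [ 0.     0.     0.     1.   ]]
```

View pics/top0.png

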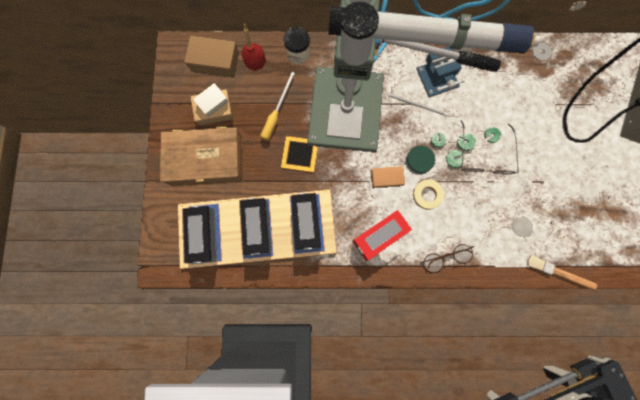

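View pics/scene0.png

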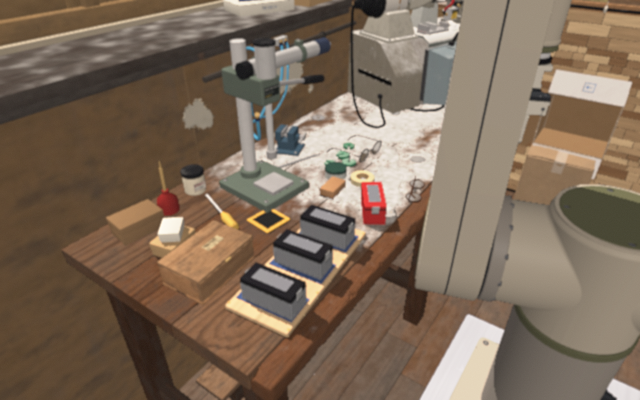

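The top view shows the cases at about (200,234), (256,227) and (306,222), with the red decoy at (383,235). The yellow plate is at (299,154), with the drill press base to its right at (345,110). The tape is at (429,193), the sanding block at (388,177) and the tin at (420,159), all clear of the path.

Run:
```python
from h import *
z=np.load("top0.npz");im,d=z["im"],z["d"]
v,u=np.mgrid[:400,:640];P=world("top",u.ravel().astype(float),v.ravel().astype(float),d.ravel()).reshape(400,640,3)
def box(m):
    q=P[m][:,:2].astype(np.float32);r=cv2.minAreaRect(q);return np.array(r[0]).round(4),np.array(r[1]).round(3),round(r[2],1)
# case tops: height 0.06..0.08 in region of board
reg=(u>170)&(u<342)&(v>185)&(v<275)&(d>0)
m=(reg&(P[...,2]>.058)&(P[...,2]<.085)).astype(np.uint8)
n,l,st,c=cv2.connectedComponentsWithStats(m)
for i in range(1,n):
    if st[i,4]>200: print("case",c[i].round(1),st[i,4],box(l==i),np.median(P[l==i][:,2]).round(4),P[l==i].mean(0).round(4))
hsv=cv2.cvtColor(im,cv2.COLOR_RGB2HSV)
y=(cv2.inRange(hsv,(18,150,120),(35,255,255))>0)&(u>275)&(u<325)&(v>130)&(v<178)
print("plate",y.sum(),box(y),np.median(P[y][:,2]))
b=reg&(cv2.inRange(hsv,(15,20,120),(35,200,255))>0)&(P[...,2]<.03)
print("board",b.sum(),box(b),np.median(P[b][:,2]))
# tall things near plate and box height
for nm,a in dict(press=(305,385,0,150),box=(158,242,125,188),up=(305,545,0,80)).items():
    mm=(u>a[0])&(u<a[1])&(v>a[2])&(v<a[3])&(d>0)&(P[...,2]>.03);q=P[mm]
    for lo,hi in((.03,.1),(.1,.2),(.2,.3),(.3,.45),(.45,.8)):
        k=q[(q[:,2]>lo)&(q[:,2]<hi)]
        if len(k)>15: print(nm,lo,hi,len(k),k.min(0).round(3),k.max(0).round(3))
z=np.load("scene0.npz");D=z["d"]
Q=world("scene",u.ravel().astype(float),v.ravel().astype(float),D.ravel()).reshape(400,640,3)
mm=(u>200)&(u<345)&(v>30)&(v<215)&(D>0)&(Q[...,2]>.03);q=Q[mm];q=q[(q[:,0]<1.0)]
for lo in np.arange(.03,.5,.06):
    k=q[(q[:,2]>lo)&(q[:,2]<lo+.06)]
    if len(k)>15: print("scene press",lo.round(2),len(k),np.percentile(k,2,axis=0).round(3),np.percentile(k,98,axis=0).round(3))
```

```text
case [305.2 220.8] 1419 (array([ 0.5087, -0.1903]), array([0.123, 0.056]), 5.8) 0.0708 [ 0.5076 -0.1905  0.0707]
case [253.3 226. ] 1475 (array([ 0.4968, -0.0772]), array([0.123, 0.057]), 5.8) 0.0708 [ 0.4961 -0.0783  0.0706]
case [195.9 234.4] 1530 (array([0.4785, 0.0462]), array([0.123, 0.057]), 5.6) 0.0709 [0.4776 0.0447 0.0706]
plate 487 (array([ 0.5703, -0.177 ]), array([0.312, 0.088]), 4.4) 0.004485134438964922
board 4564 (array([ 0.5027, -0.0788]), array([0.186, 0.391]), 1.6) 0.012421859793752543
press 0.03 0.1 1885 [ 0.692 -0.372  0.03 ] [ 1.037 -0.185  0.1  ]
press 0.1 0.2 342 [ 0.735 -0.364  0.1  ] [ 1.017 -0.188  0.199]
press 0.2 0.3 434 [ 0.731 -0.336  0.2  ] [ 0.799 -0.248  0.3  ]
press 0.3 0.45 3333 [ 0.722 -0.328  0.3  ] [ 0.851 -0.237  0.418]
box 0.03 0.1 4201 [ 0.596 -0.038  0.03 ] [0.725 0.139 0.074]
up 0.03 0.1 3379 [ 0.828 -0.779  0.03 ] [ 1.037 -0.185  0.1  ]
up 0.1 0.2 873 [ 0.85  -0.742  0.1  ] [ 1.018 -0.188  0.199]
up 0.2 0.3 1409 [ 0.731 -0.548  0.201] [ 0.94  -0.248  0.3  ]
up 0.3 0.45 7558 [ 0.722 -0.564  0.3  ] [ 0.851 -0.237  0.418]
scene press 0.03 1795 [ 0.515 -0.536  0.03 ] [ 0.916 -0.173  0.081]
scene press 0.09 511 [ 0.737 -0.587  0.092] [ 0.974 -0.266  0.148]
scene press 0.15 543 [ 0.741 -0.606  0.151] [ 0.955 -0.269  0.209]
scene press 0.21 736 [ 0.74  -0.618  0.211] [ 0.993 -0.255  0.27 ]
scene press 0.27 1821 [ 0.732 -0.893  0.271] [ 0.997 -0.247  0.329]
scene press 0.33 2604 [ 0.727 -0.538  0.331] [ 1.    -0.238  0.387]
scene press 0.39 439 [ 0.724 -0.303  0.391] [ 0.855 -0.253  0.415]
```

```bash
cat >> h.py <<'E'
from scipy.spatial.transform import Rotation as R
def rot(): 
    q=get_state()["ee_rot"];return R.from_quat([q[1],q[2],q[3],q[0]])
def plan(goal,yaw_deg,tip=0.0):
    """tool-frame shift (units of 40 mm) and turn (units of 6 deg) to pointing down, jaw axis at yaw"""
    s=get_state();r=rot();a=np.radians(yaw_deg)
    X=np.array([0,0,-1.]);best=None
    for k in(0,np.pi):
        Y=np.array([np.cos(a+k),np.sin(a+k),0]);G=R.from_matrix(np.c_[X,Y,np.cross(X,Y)])
        t=(r.inv()*G).as_rotvec()
        if best is None or np.linalg.norm(t)<np.linalg.norm(best):best=t
    dw=np.array(goal)-s["tcp_pos"]
    print("t",s["clock"],"tcp",s["tcp_pos"].round(4),"shift_units",(r.inv().apply(dw)/.04).round(2),"turn_units",(np.degrees(best)/6).round(2),"gap",round(s["finger_gap"],4))
    print("axes cols\n",r.as_matrix().round(3))
E
python3 - <<'E'
from h import *
z=np.load("top0.npz");im,d=z["im"],z["d"]
v,u=np.mgrid[:400,:640];P=world("top",u.ravel().astype(float),v.ravel().astype(float),d.ravel()).reshape(400,640,3)
hsv=cv2.cvtColor(im,cv2.COLOR_RGB2HSV)
def big(m):
    n,l,st,c=cv2.connectedComponentsWithStats(m.astype(np.uint8));i=1+st[1:,4].argmax();k=l==i
    r=cv2.minAreaRect(P[k][:,:2].astype(np.float32));print(c[i].round(1),st[i,4],r,np.median(P[k][:,2]))
big((cv2.inRange(hsv,(15,150,120),(35,255,255))>0)&(u>275)&(u<325)&(v>130)&(v<178)&(P[...,2]<.02))
# board edge line: bottom edge & blue felt
b=(u>170)&(u<342)&(v>185)&(v<275)&(cv2.inRange(hsv,(105,90,40),(130,255,255))>0)&(P[...,2]<.03)
n,l,st,c=cv2.connectedComponentsWithStats(b.astype(np.uint8))
for i in range(1,n):
    if st[i,4]>30: k=P[l==i];print("felt",c[i].round(),st[i,4],k.min(0).round(3),k.max(0).round(3),cv2.minAreaRect(k[:,:2].astype(np.float32)))
plan((.4785,.0462,.15),96)
print(get_state()["qpos"])
E
```

```text
[297.2 155.4] 521 ((0.6794853210449219, -0.17040055990219116), (0.08295600116252899, 0.08418086171150208), 82.22003936767578) 0.004310369583039875
felt [319. 226.] 110 [ 0.446 -0.227  0.011] [ 0.575 -0.204  0.023] ((0.5098714232444763, -0.21964935958385468), (0.022720709443092346, 0.12867321074008942), 86.1476058959961)
felt [217. 230.] 163 [0.425 0.008 0.01 ] [0.55  0.037 0.018] ((0.4886808395385742, 0.015307757072150707), (0.12653638422489166, 0.018482884392142296), 12.145636558532715)
t 0.1 tcp [ 0.2223 -0.5568  0.2177] shift_units [  1.71 -11.62 -11.54] turn_units [2.63 0.   0.02] gap 0.0933
axes cols
 [[-0.001  0.371 -0.929]
 [ 0.002 -0.929 -0.371]
 [-1.    -0.002 -0.   ]]
[-1.27637940e+00  1.31106647e-01  1.48916915e+00 -2.38447915e-05
  1.52296490e+00 -8.53920008e-02]
```

Call:
servo_tool:
  linear:
    - [0,-0.3,-0.3]
    - [0,-0.6,-0.6]
    - [0,-0.7,-0.7]
    - [0,-0.7,-0.7]
    - [0,-0.7,-0.7]
    - [0,-0.7,-0.7]
    - [0,-0.7,-0.7]
    - [0,-0.7,-0.7]
    - [0,-0.7,-0.7]
    - [0,-0.7,-0.7]
    - [0,-0.7,-0.7]
    - [0,-0.7,-0.7]
    - [0,-0.7,-0.7]
    - [0,-0.7,-0.7]
    - [0,-0.7,-0.7]
    - [0,-0.6,-0.6]
    - [0,-0.3,-0.3]
  turn:
    - [0,0,0]
    - [0,0,0]
    - [0,0,0]
    - [0,0,0]
    - [0,0,0]
    - [0,0,0]
    - [0,0,0]
    - [0,0,0]
    - [0,0,0]
    - [0,0,0]
    - [0,0,0]
    - [0,0,0]
    - [0,0,0]
    - [0,0,0]
    - [0,0,0]
    - [0,0,0]
    - [0,0,0]
  gripper: -1

```text
clock: 1.8
tcp_pos: [0.4696, 0.0328, 0.2127]
ee_rot: [-0.128, -0.693, -0.135, 0.696]
ft_force: [-0.5, -0.6, -0.3]
finger_gap: 0.0932
```

Call:
servo_tool:
  linear:
    - [0,0,0]
    - [0,0,0]
    - [0,0,0]
    - [0,0,0]
  turn:
    - [0.7,0,0]
    - [0.8,0,0]
    - [0.8,0,0]
    - [0.3,0,0]

```text
clock: 2.2
tcp_pos: [0.4689, 0.0369, 0.2105]
ee_rot: [-0.031, -0.703, -0.038, 0.71]
ft_force: [0.4, -0.2, -0.4]
finger_gap: 0.0929
```

Run:
```python
from h import *
plan((.4785,.0462,.15),96);print(get_state()["qpos"].round(3))
```

```text
t 2.2 tcp [0.4689 0.0369 0.2105] shift_units [ 1.51 -0.19 -0.28] turn_units [-0.07  0.09  0.1 ] gap 0.0929
axes cols
 [[-0.01   0.097 -0.995]
 [ 0.01  -0.995 -0.097]
 [-1.    -0.011  0.009]]
[-0.038 -0.214  1.837  0.009  1.528  1.435]
```

Call:
servo_tool:
  linear:
    - [0.3,-0.1,-0.15]
    - [0.6,-0.1,-0.15]
    - [0.6,0,0]
    - [0.6,0,0]
    - [0.5,0,0]
    - [0.3,0,0]
    - [0,0,0]
  turn:
    - [-0.07,0.05,0.05]
    - [0,0.05,0.05]
    - [0,0,0]
    - [0,0,0]
    - [0,0,0]
    - [0,0,0]
    - [0,0,0]

```text
clock: 2.9
tcp_pos: [0.4791, 0.0469, 0.0891]
ee_rot: [-0.037, -0.706, -0.037, 0.706]
ft_force: [-0.5, -0.0, 0.2]
finger_gap: 0.093
```

Run:
```python
from h import *
plan((.4785,.0462,.033),96);print(get_state()["ft_force"].round(2))
im,d=snapshot("scene");save(cv2.resize(im[180:380,180:420],None,fx=2.5,fy=2.5),"s1.png")
```

```text
t 2.9 tcp [0.4791 0.0469 0.0891] shift_units [1.4  0.02 0.02] turn_units [-0.01  0.    0.  ] gap 0.093
axes cols
 [[-0.     0.104 -0.995]
 [ 0.    -0.995 -0.104]
 [-1.    -0.     0.   ]]
[-0.54 -0.01  0.23]
```

View pics/s1.png

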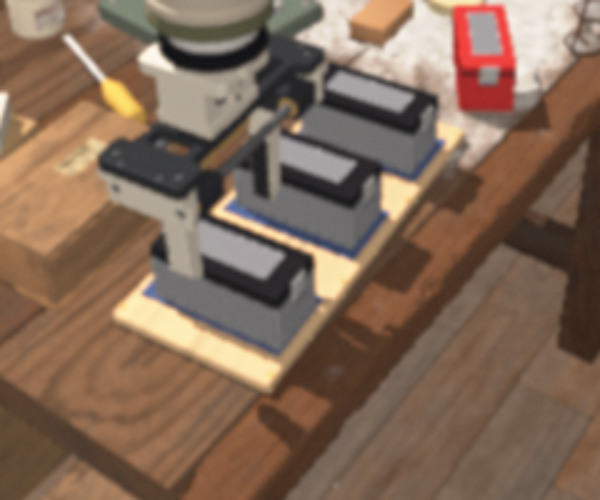

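The fingers straddle the left case: left finger at crop (185,240), right finger between the cases at (268,165). I'll descend and grip.

Call:
servo_tool:
  linear:
    - [0.4,0,0]
    - [0.5,0,0]
    - [0.35,0,0]
    - [0.15,0,0]
  turn:
    - [0,0,0]
    - [0,0,0]
    - [0,0,0]
    - [0,0,0]

```text
clock: 3.35
tcp_pos: [0.4849, 0.0468, 0.0387]
ee_rot: [0.037, 0.71, 0.036, -0.702]
ft_force: [-0.4, -0.4, -1.0]
finger_gap: 0.093
```

Call:
servo_tool:
  linear:
    - [0,0,0]
    - [0,0,0]
    - [0,0,0]
    - [0,0,0]
    - [0,0,0]
    - [0,0,0]
  turn:
    - [0,0,0]
    - [0,0,0]
    - [0,0,0]
    - [0,0,0]
    - [0,0,0]
    - [0,0,0]
  gripper: 1

```text
clock: 3.95
tcp_pos: [0.4869, 0.0468, 0.0416]
ee_rot: [0.037, 0.711, 0.036, -0.701]
ft_force: [0.7, -0.6, -3.1]
finger_gap: 0.0564
```

Run:
```python
from h import *
plan((.4785,.0462,.115),96);s=get_state();print(s["ft_force"].round(2),s["wrist_torque"].round(3))
```

```text
t 3.95 tcp [0.4869 0.0468 0.0416] shift_units [-1.84 -0.    0.18] turn_units [-0.01 -0.14 -0.02] gap 0.0564
axes cols
 [[ 0.015  0.103 -0.995]
 [-0.    -0.995 -0.103]
 [-1.     0.002 -0.015]]
[ 0.66 -0.57 -3.08] [ 0.071 -0.053 -0.019]
```

Call:
servo_tool:
  linear:
    - [0,0,0]
    - [0,0,0]
    - [0,0,0]
    - [0,0,0]
    - [0,0,0]
  turn:
    - [0,0,0]
    - [0,0,0]
    - [0,0,0]
    - [0,0,0]
    - [0,0,0]
  gripper: -0.6

```text
clock: 4.45
tcp_pos: [0.4872, 0.0468, 0.042]
ee_rot: [0.037, 0.712, 0.036, -0.701]
ft_force: [0.0, -0.4, 0.3]
finger_gap: 0.0744
```

Run:
```python
from h import *
plan((.4785,.0462,.033),96);s=get_state();print(s["ft_force"].round(2),s["wrist_torque"].round(3),s["qpos"].round(3))
```

```text
t 4.45 tcp [0.4872 0.0468 0.042 ] shift_units [ 0.22 -0.01  0.22] turn_units [-0.01 -0.14 -0.01] gap 0.0744
axes cols
 [[ 0.015  0.103 -0.995]
 [ 0.    -0.995 -0.103]
 [-1.     0.001 -0.015]]
[ 0.04 -0.35  0.28] [-0.004  0.02   0.039] [-0.009 -0.019  1.981  0.     1.165  1.458]
```

Call:
servo_tool:
  linear:
    - [0.15,0,0.12]
    - [0.1,0,0.1]
    - [0,0,0]
    - [0,0,0]
  turn:
    - [0,-0.1,0]
    - [0,-0.05,0]
    - [0,0,0]
    - [0,0,0]

```text
clock: 4.85
tcp_pos: [0.4773, 0.0458, 0.0305]
ee_rot: [-0.037, -0.705, -0.036, 0.707]
ft_force: [-0.3, -0.2, -0.2]
finger_gap: 0.0746
```

Run:
```python
from h import *
plan((.4785,.0462,.033),96);s=get_state();print(s["ft_force"].round(2),s["wrist_torque"].round(3),s["qpos"].round(3))
```

```text
t 4.85 tcp [0.4773 0.0458 0.0305] shift_units [-0.06 -0.01 -0.03] turn_units [-0.01  0.03 -0.01] gap 0.0746
axes cols
 [[-0.003  0.103 -0.995]
 [-0.002 -0.995 -0.103]
 [-1.     0.001  0.003]]
[-0.32 -0.19 -0.25] [0.052 0.041 0.018] [-0.01  -0.011  1.996 -0.002  1.159  1.458]
```

Good. Close, lift ~75 mm.

Call:
servo_tool:
  linear:
    - [0,0,0]
    - [0,0,0]
    - [0,0,0]
    - [0,0,0]
    - [0,0,0]
  turn:
    - [0,0,0]
    - [0,0,0]
    - [0,0,0]
    - [0,0,0]
    - [0,0,0]
  gripper: 1

```text
clock: 5.35
tcp_pos: [0.4773, 0.0458, 0.0305]
ee_rot: [-0.037, -0.705, -0.036, 0.707]
ft_force: [0.2, -0.2, -0.4]
finger_gap: 0.0563
```

Call:
servo_tool:
  linear:
    - [-0.2,0,0]
    - [-0.3,0,0]
    - [-0.3,0,0]
    - [-0.3,0,0]
    - [-0.3,0,0]
    - [-0.3,0,0]
    - [-0.2,0,0]
    - [-0.1,0,0]
    - [0,0,0]
    - [0,0,0]
  turn:
    - [0,0,0]
    - [0,0,0]
    - [0,0,0]
    - [0,0,0]
    - [0,0,0]
    - [0,0,0]
    - [0,0,0]
    - [0,0,0]
    - [0,0,0]
    - [0,0,0]

```text
clock: 6.35
tcp_pos: [0.4773, 0.046, 0.1184]
ee_rot: [-0.037, -0.705, -0.036, 0.707]
ft_force: [0.1, -0.7, -3.9]
finger_gap: 0.0557
```

```bash
cat >> h.py <<'E'
def ft():
    F=[];M=[];s=get_state();r=rot()
    print("t",s["clock"],"tcp",s["tcp_pos"].round(4),"F",s["ft_force"].round(2),"Mworld",s["wrist_torque"].round(3),"Mtool",r.inv().apply(s["wrist_torque"]).round(3),"tilt",np.degrees(np.arccos(-r.as_matrix()[2,0])).round(2),"gap",round(s["finger_gap"],4))
    plan(s["tcp_pos"],96)
E
python3 -c "
from h import *
ft()"
```

```text
t 6.35 tcp [0.4773 0.046  0.1184] F [ 0.14 -0.69 -3.91] Mworld [ 0.016 -0.033 -0.01 ] Mtool [ 0.01   0.035 -0.012] tilt 0.16 gap 0.0557
t 6.35 tcp [0.4773 0.046  0.1184] shift_units [0. 0. 0.] turn_units [-0.01  0.02 -0.01] gap 0.0557
axes cols
 [[-0.002  0.103 -0.995]
 [-0.002 -0.995 -0.103]
 [-1.     0.001  0.002]]
```

Call:
servo_tool:
  linear:
    - [0,0,0]
    - [0,0,0]
    - [0,0,0]
    - [0,0,0]
    - [0,0,0]
    - [0,0,0]
    - [0,0,0]
    - [0,0,0]
    - [0,0,0]
    - [0,0,0]
    - [0,0,0]
    - [0,0,0]
    - [0,0,0]
    - [0,0,0]
    - [0,0,0]
    - [0,0,0]
    - [0,0,0]
    - [0,0,0]
    - [0,0,0]
    - [0,0,0]
  turn:
    - [0,0.3,0]
    - [0,0.5,0]
    - [0,0.6,0]
    - [0,0.6,0]
    - [0,0.5,0]
    - [0,0.3,0]
    - [0,0,0]
    - [0,0,0]
    - [0,0,0]
    - [0,0,0]
    - [0,0,0]
    - [0,-0.2,0]
    - [0,-0.4,0]
    - [0,-0.5,0]
    - [0,-0.5,0]
    - [0,-0.5,0]
    - [0,-0.4,0]
    - [0,-0.2,0]
    - [0,-0.1,0]
    - [0,0,0]

```text
clock: 8.35
tcp_pos: [0.4759, 0.0461, 0.1113]
ee_rot: [-0.037, -0.698, -0.036, 0.714]
ft_force: [-1.0, -0.4, -3.3]
finger_gap: 0.056
```

```bash
cat >> h.py <<'E'
def avg(n=6):
    M=[]
    for i in range(n):
        s=get_state();M.append(np.r_[s["ft_force"],rot().inv().apply(s["wrist_torque"])]);snapshot("top")
    print("avg F",np.mean(M,0)[:3].round(2),"Mtool",np.mean(M,0)[3:].round(3),"sd",np.std(M,0)[3:].round(3))
E
python3 -c "
from h import *
ft();avg()"
```

```text
t 8.35 tcp [0.4759 0.0461 0.1113] F [-1.04 -0.35 -3.25] Mworld [ 0.056 -0.005 -0.019] Mtool [ 0.018  0.011 -0.056] tilt 1.34 gap 0.056
t 8.35 tcp [0.4759 0.0461 0.1113] shift_units [0. 0. 0.] turn_units [-0.01  0.22 -0.01] gap 0.056
axes cols
 [[-0.023  0.103 -0.994]
 [-0.003 -0.995 -0.103]
 [-1.     0.001  0.023]]
avg F [-0.32 -0.06 -3.98] Mtool [-0.003  0.022 -0.021] sd [0.015 0.036 0.023]
```

Call:
servo_tool:
  linear:
    - [0,0,0]
    - [0,0,0]
    - [0,0,0]
    - [0,0,0]
    - [0,0,0]
    - [0,0,0]
    - [0,0,0]
    - [0,0,0]
    - [0,0,0]
    - [0,0,0]
    - [0,0,0]
    - [0,0,0]
    - [0,0,0]
    - [0,0,0]
    - [0,0,0]
    - [0,0,0]
    - [0,0,0]
    - [0,0,0]
    - [0,0,0]
    - [0,0,0]
  turn:
    - [0,-0.3,0]
    - [0,-0.5,0]
    - [0,-0.6,0]
    - [0,-0.6,0]
    - [0,-0.5,0]
    - [0,-0.1,0]
    - [0,0,0]
    - [0,0,0]
    - [0,0,0]
    - [0,0,0]
    - [0,0,0]
    - [0,0.2,0]
    - [0,0.4,0]
    - [0,0.5,0]
    - [0,0.5,0]
    - [0,0.5,0]
    - [0,0.4,0]
    - [0,0.2,0]
    - [0,0.1,0]
    - [0,0,0]

```text
clock: 10.65
tcp_pos: [0.4743, 0.0459, 0.1144]
ee_rot: [0.037, 0.713, 0.036, -0.7]
ft_force: [0.5, -0.6, -4.3]
finger_gap: 0.0558
```

```bash
python3 -c "
from h import *
ft();avg(8)
plan((.4785,.0462,.035),96)"
```

```text
t 10.65 tcp [0.4743 0.0459 0.1144] F [ 0.52 -0.58 -4.31] Mworld [ 0.003  0.048 -0.058] Mtool [ 0.058 -0.047 -0.007] tilt 1.07 gap 0.0558
t 10.65 tcp [0.4743 0.0459 0.1144] shift_units [0. 0. 0.] turn_units [-0.02 -0.18 -0.02] gap 0.0558
axes cols
 [[ 0.019  0.102 -0.995]
 [-0.    -0.995 -0.103]
 [-1.     0.002 -0.019]]
avg F [ 0.27 -0.04 -3.91] Mtool [ 0.017 -0.046 -0.032] sd [0.019 0.028 0.036]
t 11.05 tcp [0.4746 0.0459 0.1141] shift_units [ 1.98 -0.   -0.06] turn_units [-0.02 -0.17 -0.02] gap 0.0558
axes cols
 [[ 0.018  0.103 -0.995]
 [-0.    -0.995 -0.103]
 [-1.     0.002 -0.018]]
```

Call:
servo_tool:
  linear:
    - [0.2,0,-0.05]
    - [0.3,0,0]
    - [0.4,0,0]
    - [0.4,0,0]
    - [0.3,0,0]
    - [0.15,0,0]
    - [0.1,0,0]
    - [0,0,0]
  turn:
    - [0,-0.1,0]
    - [0,-0.05,0]
    - [0,0,0]
    - [0,0,0]
    - [0,0,0]
    - [0,0,0]
    - [0,0,0]
    - [0,0,0]

```text
clock: 11.85
tcp_pos: [0.4761, 0.046, 0.0323]
ee_rot: [-0.037, -0.705, -0.036, 0.708]
ft_force: [-1.6, -0.6, -4.5]
finger_gap: 0.0559
```

```bash
python3 -c "
from h import *
plan((.4775,.0460,.031),96);print(get_state()['ft_force'])"
```

```text
t 11.85 tcp [0.4761 0.046  0.0323] shift_units [ 0.03  0.   -0.03] turn_units [-0.02  0.04 -0.02] gap 0.0559
axes cols
 [[-0.004  0.103 -0.995]
 [-0.002 -0.995 -0.103]
 [-1.     0.002  0.004]]
[-1.64162737 -0.63324579 -4.51143477]
```

Call:
servo_tool:
  linear:
    - [0.05,0,0]
    - [0,0,0]
  turn:
    - [0,0,0]
    - [0,0,0]

```text
clock: 12.05
tcp_pos: [0.4771, 0.046, 0.0312]
ee_rot: [-0.037, -0.705, -0.036, 0.707]
ft_force: [0.4, -0.3, -3.6]
finger_gap: 0.0557
```

Call:
servo_tool:
  linear:
    - [0,0,0]
    - [0,0,0]
    - [0,0,0]
    - [0,0,0]
    - [-0.2,0,0]
    - [-0.4,0,0]
    - [-0.5,0,0]
    - [-0.5,0,0]
    - [-0.3,0,0]
    - [-0.1,0,0]
    - [0,0,0]
  turn:
    - [0,0,0]
    - [0,0,0]
    - [0,0,0]
    - [0,0,0]
    - [0,0,0]
    - [0,0,0]
    - [0,0,0]
    - [0,0,0]
    - [0,0,0]
    - [0,0,0]
    - [0,0,0]
  gripper: -0.7

```text
clock: 13.15
tcp_pos: [0.4803, 0.0462, 0.1205]
ee_rot: [0.037, 0.708, 0.036, -0.704]
ft_force: [0.2, -0.4, 0.4]
finger_gap: 0.0788
```

```bash
cat >> h.py <<'E'
def cases(f=None):
    im,d=snapshot("top")
    if f: save(im,f)
    v,u=np.mgrid[:400,:640];P=world("top",u.ravel().astype(float),v.ravel().astype(float),d.ravel()).reshape(400,640,3)
    m=((u>170)&(u<342)&(v>185)&(v<275)&(d>0)&(P[...,2]>.058)&(P[...,2]<.085)).astype(np.uint8)
    n,l,st,c=cv2.connectedComponentsWithStats(m)
    for i in range(1,n):
        if st[i,4]>200:
            r=cv2.minAreaRect(P[l==i][:,:2].astype(np.float32));print("case",c[i].round(),st[i,4],np.round(r[0],4),np.round(r[1],3),round(r[2],1),np.median(P[l==i][:,2]).round(4))
E
python3 -c "
from h import *
plan((.4968,-.0772,.09),96);cases()"
```

```text
t 13.15 tcp [0.4803 0.0462 0.1205] shift_units [ 0.77  3.11 -0.09] turn_units [-0.02 -0.06 -0.03] gap 0.0788
axes cols
 [[ 0.006  0.103 -0.995]
 [-0.002 -0.995 -0.103]
 [-1.     0.003 -0.006]]
case [305. 221.] 1425 [ 0.5087 -0.1903] [0.123 0.056] 5.8 0.0708
case [253. 226.] 1473 [ 0.4969 -0.0773] [0.123 0.057] 5.8 0.0708
case [196. 253.] 504 [0.4385 0.0423] [0.043 0.056] 3.2 0.0708
```

Call:
servo_tool:
  linear:
    - [0,0.4,0]
    - [0,0.6,-0.05]
    - [0,0.7,-0.05]
    - [0,0.7,0]
    - [0,0.5,0]
    - [0,0.2,0]
    - [0,0,0]
    - [0.3,0,0]
    - [0.3,0,0]
    - [0.1,0,0]
    - [0,0,0]
  turn:
    - [0,-0.05,0]
    - [0,0,0]
    - [0,0,0]
    - [0,0,0]
    - [0,0,0]
    - [0,0,0]
    - [0,0,0]
    - [0,0,0]
    - [0,0,0]
    - [0,0,0]
    - [0,0,0]

```text
clock: 14.3
tcp_pos: [0.4908, -0.0761, 0.0796]
ee_rot: [-0.037, -0.701, -0.039, 0.711]
ft_force: [-0.4, -0.1, 0.1]
finger_gap: 0.0789
```

```bash
python3 -c "
from h import *
plan((.4965,-.0775,.031),96)"
```

```text
t 14.3 tcp [ 0.4908 -0.0761  0.0796] shift_units [ 1.21  0.05 -0.16] turn_units [0.02 0.13 0.03] gap 0.0789
axes cols
 [[-0.014  0.107 -0.994]
 [ 0.002 -0.994 -0.107]
 [-1.    -0.003  0.014]]
```

Call:
servo_tool:
  linear:
    - [0.2,0.03,-0.1]
    - [0.3,0.02,-0.05]
    - [0.3,0,0]
    - [0.2,0,0]
    - [0.1,0,0]
    - [0,0,0]
  turn:
    - [0,0.1,0]
    - [0,0.03,0]
    - [0,0,0]
    - [0,0,0]
    - [0,0,0]
    - [0,0,0]

```text
clock: 14.9
tcp_pos: [0.4969, -0.0763, 0.031]
ee_rot: [-0.037, -0.706, -0.04, 0.706]
ft_force: [0.1, 0.7, -0.1]
finger_gap: 0.0792
```

```bash
python3 -c "
from h import *
plan((.4965,-.0775,.031),96)"
```

```text
t 14.9 tcp [ 0.4969 -0.0763  0.031 ] shift_units [-0.    0.03  0.01] turn_units [0.03 0.   0.04] gap 0.0792
axes cols
 [[-0.     0.108 -0.994]
 [ 0.004 -0.994 -0.108]
 [-1.    -0.004  0.   ]]
```

Call:
servo_tool:
  linear:
    - [0,0,0]
    - [0,0,0]
    - [0,0,0]
    - [0,0,0]
    - [-0.2,0,0]
    - [-0.3,0,0]
    - [-0.3,0,0]
    - [-0.3,0,0]
    - [-0.3,0,0]
    - [-0.3,0,0]
    - [-0.2,0,0]
    - [-0.1,0,0]
    - [0,0,0]
  turn:
    - [0,0,0]
    - [0,0,0]
    - [0,0,0]
    - [0,0,0]
    - [0,0,0]
    - [0,0,0]
    - [0,0,0]
    - [0,0,0]
    - [0,0,0]
    - [0,0,0]
    - [0,0,0]
    - [0,0,0]
    - [0,0,0]
  gripper: 1

```text
clock: 16.2
tcp_pos: [0.4979, -0.077, 0.1208]
ee_rot: [0.037, 0.707, 0.039, -0.705]
ft_force: [-0.4, 0.9, -3.4]
finger_gap: 0.0555
```

Call:
servo_tool:
  linear:
    - [0,0,0]
    - [0,0,0]
    - [0,0,0]
    - [0,0,0]
    - [0,0,0]
    - [0,0,0]
    - [0,0,0]
    - [0,0,0]
    - [0,0,0]
    - [0,0,0]
    - [0,0,0]
    - [0,0,0]
    - [0,0,0]
    - [0,0,0]
    - [0,0,0]
    - [0,0,0]
    - [0,0,0]
    - [0,0,0]
    - [0,0,0]
  turn:
    - [0,0.3,0]
    - [0,0.5,0]
    - [0,0.6,0]
    - [0,0.6,0]
    - [0,0.5,0]
    - [0,0.3,0]
    - [0,0,0]
    - [0,0,0]
    - [0,0,0]
    - [0,0,0]
    - [0,-0.2,0]
    - [0,-0.4,0]
    - [0,-0.5,0]
    - [0,-0.5,0]
    - [0,-0.5,0]
    - [0,-0.3,0]
    - [0,-0.1,0]
    - [0,-0.05,0]
    - [0,0,0]

```text
clock: 18.1
tcp_pos: [0.4979, -0.076, 0.1155]
ee_rot: [0.037, 0.71, 0.04, -0.702]
ft_force: [-0.8, 0.1, -3.3]
finger_gap: 0.0558
```

```bash
python3 -c "
from h import *
ft();avg(7)"
```

```text
t 18.1 tcp [ 0.4979 -0.076   0.1155] F [-0.82  0.1  -3.3 ] Mworld [ 0.089  0.037 -0.   ] Mtool [ 0.001 -0.027 -0.092] tilt 0.74 gap 0.0558
t 18.1 tcp [ 0.4979 -0.076   0.1155] shift_units [0. 0. 0.] turn_units [ 0.04 -0.12  0.03] gap 0.0558
axes cols
 [[ 0.012  0.108 -0.994]
 [ 0.005 -0.994 -0.108]
 [-1.    -0.003 -0.012]]
avg F [-0.26 -0.03 -3.17] Mtool [-0.001 -0.017 -0.019] sd [0.032 0.021 0.038]
```

Call:
servo_tool:
  linear:
    - [0,0,0]
    - [0,0,0]
    - [0,0,0]
    - [0,0,0]
    - [0,0,0]
    - [0,0,0]
    - [0,0,0]
    - [0,0,0]
    - [0,0,0]
    - [0,0,0]
    - [0,0,0]
    - [0,0,0]
    - [0,0,0]
    - [0,0,0]
    - [0,0,0]
    - [0,0,0]
    - [0,0,0]
    - [0,0,0]
    - [0,0,0]
  turn:
    - [0,-0.3,0]
    - [0,-0.5,0]
    - [0,-0.6,0]
    - [0,-0.6,0]
    - [0,-0.5,0]
    - [0,-0.3,0]
    - [0,0,0]
    - [0,0,0]
    - [0,0,0]
    - [0,0,0]
    - [0,0.2,0]
    - [0,0.4,0]
    - [0,0.5,0]
    - [0,0.5,0]
    - [0,0.5,0]
    - [0,0.3,0]
    - [0,0.1,0]
    - [0,0.05,0]
    - [0,0,0]

```text
clock: 20.35
tcp_pos: [0.4967, -0.0775, 0.1189]
ee_rot: [0.037, 0.708, 0.037, -0.705]
ft_force: [0.1, 0.2, -3.6]
finger_gap: 0.0558
```

```bash
python3 -c "
from h import *
ft();avg(7);plan((.4970,-.0770,.032),96)"
```

```text
t 20.35 tcp [ 0.4967 -0.0775  0.1189] F [ 0.13  0.25 -3.57] Mworld [ 0.073 -0.004  0.01 ] Mtool [-0.01   0.012 -0.072] tilt 0.23 gap 0.0558
t 20.35 tcp [ 0.4967 -0.0775  0.1189] shift_units [0. 0. 0.] turn_units [-0.   -0.04 -0.01] gap 0.0558
axes cols
 [[ 0.004  0.104 -0.995]
 [-0.    -0.995 -0.104]
 [-1.     0.001 -0.004]]
avg F [-0.13  0.   -3.67] Mtool [-0.002  0.006 -0.046] sd [0.014 0.027 0.026]
t 20.7 tcp [ 0.497  -0.0773  0.1185] shift_units [ 2.16 -0.01  0.01] turn_units [ 0.   -0.03 -0.  ] gap 0.0557
axes cols
 [[ 0.003  0.105 -0.995]
 [ 0.    -0.995 -0.105]
 [-1.     0.    -0.003]]
```

Call:
servo_tool:
  linear:
    - [0.2,0,0]
    - [0.35,0,0]
    - [0.45,0,0]
    - [0.45,0,0]
    - [0.3,0,0]
    - [0.15,0,0]
    - [0.1,0,0]
    - [0,0,0]
  turn:
    - [0,-0.03,0]
    - [0,0,0]
    - [0,0,0]
    - [0,0,0]
    - [0,0,0]
    - [0,0,0]
    - [0,0,0]
    - [0,0,0]

```text
clock: 21.5
tcp_pos: [0.4966, -0.0771, 0.0316]
ee_rot: [-0.037, -0.705, -0.037, 0.707]
ft_force: [-0.2, 0.6, -3.0]
finger_gap: 0.056
```

```bash
python3 -c "
from h import *
plan((.4970,-.0770,.031),96);print(get_state()['ft_force'])"
```

```text
t 21.5 tcp [ 0.4966 -0.0771  0.0316] shift_units [ 0.01 -0.   -0.01] turn_units [0.01 0.02 0.  ] gap 0.056
axes cols
 [[-0.002  0.105 -0.994]
 [ 0.    -0.994 -0.105]
 [-1.    -0.     0.002]]
[-0.16800759  0.60172306 -3.03162943]
```

Call:
servo_tool:
  linear:
    - [0,0,0]
    - [0,0,0]
    - [0,0,0]
    - [0,0,0]
    - [-0.2,0,0]
    - [-0.4,0,0]
    - [-0.5,0,0]
    - [-0.5,0,0]
    - [-0.3,0,0]
    - [-0.1,0,0]
    - [0,0,0]
    - [0,0.4,0]
    - [0,0.6,0]
    - [0,0.6,0]
    - [0,0.6,0]
    - [0,0.4,0]
    - [0,0.2,0]
    - [0,0,0]
  turn:
    - [0,0,0]
    - [0,0,0]
    - [0,0,0]
    - [0,0,0]
    - [0,0,0]
    - [0,0,0]
    - [0,0,0]
    - [0,0,0]
    - [0,0,0]
    - [0,0,0]
    - [0,0,0]
    - [0,0,0]
    - [0,0,0]
    - [0,0,0]
    - [0,0,0]
    - [0,0,0]
    - [0,0,0]
    - [0,0,0]
  gripper: -0.7

```text
clock: 23.3
tcp_pos: [0.5082, -0.196, 0.1139]
ee_rot: [-0.037, -0.705, -0.038, 0.707]
ft_force: [-0.4, 0.8, 0.6]
finger_gap: 0.0794
```

```bash
python3 -c "
from h import *
plan((.5087,-.1905,.075),96);cases()"
```

```text
t 23.3 tcp [ 0.5082 -0.196   0.1139] shift_units [ 0.97 -0.13 -0.03] turn_units [0.01 0.03 0.01] gap 0.0794
axes cols
 [[-0.003  0.106 -0.994]
 [ 0.001 -0.994 -0.106]
 [-1.    -0.001  0.003]]
case [249. 235.] 823 [ 0.495  -0.0753] [0.121 0.056] 6.9 0.0708
```

Call:
servo_tool:
  linear:
    - [0.2,-0.08,-0.02]
    - [0.4,-0.05,0]
    - [0.5,0,0]
    - [0.5,0,0]
    - [0.3,0,0]
    - [0.1,0,0]
    - [0,0,0]
  turn:
    - [0,0.02,0]
    - [0,0,0]
    - [0,0,0]
    - [0,0,0]
    - [0,0,0]
    - [0,0,0]
    - [0,0,0]

```text
clock: 24.05
tcp_pos: [0.5084, -0.1829, 0.0291]
ee_rot: [-0.039, -0.706, -0.041, 0.706]
ft_force: [-0.1, 0.8, -0.2]
finger_gap: 0.0793
```

```bash
python3 -c "
from h import *
plan((.5085,-.1905,.031),96)"
```

```text
t 24.05 tcp [ 0.5084 -0.1829  0.0291] shift_units [-0.05  0.19  0.02] turn_units [0.08 0.   0.03] gap 0.0793
axes cols
 [[-0.001  0.112 -0.994]
 [ 0.003 -0.994 -0.112]
 [-1.    -0.003  0.   ]]
```

Call:
servo_tool:
  linear:
    - [-0.03,0.1,0.02]
    - [0,0.08,0]
    - [0,0,0]
    - [0,0,0]
  turn:
    - [0.06,0,0.03]
    - [0,0,0]
    - [0,0,0]
    - [0,0,0]

```text
clock: 24.45
tcp_pos: [0.5104, -0.1915, 0.0334]
ee_rot: [0.038, 0.707, 0.037, -0.705]
ft_force: [0.3, -0.5, 0.1]
finger_gap: 0.0793
```

Call:
servo_tool:
  linear:
    - [0,0,0]
    - [0,0,0]
    - [0,0,0]
    - [0,0,0]
    - [-0.2,0,0]
    - [-0.3,0,0]
    - [-0.3,0,0]
    - [-0.3,0,0]
    - [-0.3,0,0]
    - [-0.3,0,0]
    - [-0.2,0,0]
    - [-0.1,0,0]
    - [0,0,0]
  turn:
    - [0,0,0]
    - [0,0,0]
    - [0,0,0]
    - [0,0,0]
    - [0,0,0]
    - [0,0,0]
    - [0,0,0]
    - [0,0,0]
    - [0,0,0]
    - [0,0,0]
    - [0,0,0]
    - [0,0,0]
    - [0,0,0]
  gripper: 1

```text
clock: 25.75
tcp_pos: [0.5101, -0.1914, 0.1219]
ee_rot: [0.038, 0.708, 0.036, -0.704]
ft_force: [0.6, 0.0, -4.3]
finger_gap: 0.0557
```

Call:
servo_tool:
  linear:
    - [0,0,0]
    - [0,0,0]
    - [0,0,0]
    - [0,0,0]
    - [0,0,0]
    - [0,0,0]
    - [0,0,0]
    - [0,0,0]
    - [0,0,0]
    - [0,0,0]
    - [0,0,0]
    - [0,0,0]
    - [0,0,0]
    - [0,0,0]
    - [0,0,0]
    - [0,0,0]
    - [0,0,0]
    - [0,0,0]
    - [0,0,0]
  turn:
    - [0,0.3,0]
    - [0,0.5,0]
    - [0,0.6,0]
    - [0,0.6,0]
    - [0,0.5,0]
    - [0,0.3,0]
    - [0,0,0]
    - [0,0,0]
    - [0,0,0]
    - [0,0,0]
    - [0,-0.2,0]
    - [0,-0.4,0]
    - [0,-0.5,0]
    - [0,-0.5,0]
    - [0,-0.5,0]
    - [0,-0.3,0]
    - [0,-0.1,0]
    - [0,-0.1,0]
    - [0,0,0]

```text
clock: 27.65
tcp_pos: [0.5099, -0.19, 0.1162]
ee_rot: [0.038, 0.713, 0.036, -0.699]
ft_force: [-0.2, 0.1, -3.4]
finger_gap: 0.0558
```

```bash
python3 -c "
from h import *
ft();avg(7)"
```

```text
t 27.65 tcp [ 0.5099 -0.19    0.1162] F [-0.21  0.06 -3.4 ] Mworld [ 0.002 -0.045 -0.02 ] Mtool [0.02  0.044 0.003] tilt 1.16 gap 0.0558
t 27.65 tcp [ 0.5099 -0.19    0.1162] shift_units [0. 0. 0.] turn_units [ 0.   -0.19 -0.04] gap 0.0558
axes cols
 [[ 0.02   0.105 -0.994]
 [-0.002 -0.994 -0.105]
 [-1.     0.004 -0.02 ]]
avg F [-0.12  0.06 -3.34] Mtool [ 0.018  0.029 -0.011] sd [0.025 0.034 0.036]
```

Call:
servo_tool:
  linear:
    - [0,0,0]
    - [0,0,0]
    - [0,0,0]
    - [0,0,0]
    - [0,0,0]
    - [0,0,0]
    - [0,0,0]
    - [0,0,0]
    - [0,0,0]
    - [0,0,0]
    - [0,0,0]
    - [0,0,0]
    - [0,0,0]
    - [0,0,0]
    - [0,0,0]
    - [0,0,0]
    - [0,0,0]
    - [0,0,0]
    - [0,0,0]
  turn:
    - [0,-0.3,0]
    - [0,-0.5,0]
    - [0,-0.6,0]
    - [0,-0.6,0]
    - [0,-0.6,0]
    - [0,-0.3,0]
    - [0,0,0]
    - [0,0,0]
    - [0,0,0]
    - [0,0,0]
    - [0,0.2,0]
    - [0,0.4,0]
    - [0,0.5,0]
    - [0,0.5,0]
    - [0,0.5,0]
    - [0,0.3,0]
    - [0,0.1,0]
    - [0,0.1,0]
    - [0,0,0]

```text
clock: 29.9
tcp_pos: [0.5082, -0.1925, 0.12]
ee_rot: [-0.039, -0.704, -0.03, 0.709]
ft_force: [0.5, 0.8, -3.9]
finger_gap: 0.0557
```

```bash
python3 -c "
from h import *
ft();avg(7);plan((.51,-.1905,.032),96)"
```

```text
t 29.9 tcp [ 0.5082 -0.1925  0.12  ] F [ 0.55  0.77 -3.89] Mworld [-0.003  0.012  0.012] Mtool [-0.013 -0.012  0.002] tilt 0.78 gap 0.0557
t 29.9 tcp [ 0.5082 -0.1925  0.12  ] shift_units [0. 0. 0.] turn_units [-0.07  0.07 -0.11] gap 0.0557
axes cols
 [[-0.006  0.097 -0.995]
 [-0.012 -0.995 -0.097]
 [-1.     0.012  0.007]]
avg F [-0.04  0.03 -3.75] Mtool [-0.005 -0.062 -0.016] sd [0.013 0.028 0.026]
t 30.25 tcp [ 0.5086 -0.1923  0.1196] shift_units [ 2.19 -0.06 -0.06] turn_units [-0.06  0.08 -0.11] gap 0.0556
axes cols
 [[-0.007  0.098 -0.995]
 [-0.012 -0.995 -0.098]
 [-1.     0.011  0.008]]
```

Call:
servo_tool:
  linear:
    - [0,0,0]
    - [0,0,0]
    - [0,0,0]
    - [0,0,0]
    - [0,0,0]
    - [0,0,0]
    - [0,0,0]
    - [0,0,0]
    - [0,0,0]
    - [0,0,0]
    - [0,0,0]
    - [0,0,0]
    - [0,0,0]
    - [0,0,0]
    - [0,0,0]
    - [0,0,0]
    - [0,0,0]
    - [0,0,0]
    - [0,0,0]
  turn:
    - [0,0.3,-0.1]
    - [0,0.5,0]
    - [0,0.6,0]
    - [0,0.6,0]
    - [0,0.5,0]
    - [0,0.3,0]
    - [0,0,0]
    - [0,0,0]
    - [0,0,0]
    - [0,0,0]
    - [0,-0.2,0]
    - [0,-0.4,0]
    - [0,-0.5,0]
    - [0,-0.5,0]
    - [0,-0.5,0]
    - [0,-0.3,0]
    - [0,-0.2,0]
    - [0,-0.1,0]
    - [0,0,0]

```text
clock: 32.15
tcp_pos: [0.5126, -0.1927, 0.1201]
ee_rot: [0.036, 0.707, 0.034, -0.705]
ft_force: [0.3, 0.2, -4.6]
finger_gap: 0.0559
```

```bash
python3 -c "
from h import *
ft();avg(12);plan((.665,-.168,.127),96);print(get_state()['qpos'].round(2))"
```

```text
t 32.15 tcp [ 0.5126 -0.1927  0.1201] F [ 0.33  0.23 -4.6 ] Mworld [-0.041 -0.083  0.   ] Mtool [-0.     0.078  0.049] tilt 0.27 gap 0.0559
t 32.15 tcp [ 0.5126 -0.1927  0.1201] shift_units [0. 0. 0.] turn_units [-0.05 -0.03 -0.03] gap 0.0559
axes cols
 [[ 0.003  0.099 -0.995]
 [-0.003 -0.995 -0.099]
 [-1.     0.004 -0.003]]
avg F [ 0.15 -0.09 -3.73] Mtool [-0.005  0.067 -0.023] sd [0.037 0.028 0.03 ]
t 32.75 tcp [ 0.5121 -0.1929  0.1203] shift_units [-0.15 -0.24 -3.86] turn_units [-0.06 -0.03 -0.04] gap 0.0557
axes cols
 [[ 0.004  0.098 -0.995]
 [-0.003 -0.995 -0.098]
 [-1.     0.004 -0.004]]
[-0.45  0.05  1.75 -0.    1.33  1.02]
```

Right case: +0.067 / −0.062 Nm at level after tipping each way, about the 0.14 Nm swing the ball should give. The others show no such swing, so I'll carry the right one to the plate.

Call:
servo_tool:
  linear:
    - [-0.1,0,-0.1]
    - [-0.1,0,-0.25]
    - [0,-0.05,-0.35]
    - [0,-0.05,-0.4]
    - [0,-0.05,-0.4]
    - [0,-0.05,-0.4]
    - [0,0,-0.4]
    - [0,0,-0.4]
    - [0,0,-0.3]
    - [0,0,-0.2]
    - [0,0,-0.1]
    - [0,0,0]
    - [0,0,0]
  turn:
    - [0,0,0]
    - [0,0,0]
    - [0,0,0]
    - [0,0,0]
    - [0,0,0]
    - [0,0,0]
    - [0,0,0]
    - [0,0,0]
    - [0,0,0]
    - [0,0,0]
    - [0,0,0]
    - [0,0,0]
    - [0,0,0]

```text
clock: 34.05
tcp_pos: [0.6559, -0.1698, 0.1326]
ee_rot: [0.037, 0.709, 0.033, -0.703]
ft_force: [-0.7, -0.3, -3.8]
finger_gap: 0.056
```

```bash
python3 -c "
from h import *
plan((.667,-.168,.123),96);print(get_state()['ft_force'].round(1));cases('t2.png')
im,d=snapshot('scene');save(im,'s2.png')"
```

```text
t 34.05 tcp [ 0.6559 -0.1698  0.1326] shift_units [ 0.24 -0.02 -0.28] turn_units [-0.05 -0.08 -0.05] gap 0.056
axes cols
 [[ 0.009  0.099 -0.995]
 [-0.004 -0.995 -0.099]
 [-1.     0.005 -0.009]]
[-0.7 -0.3 -3.8]
case [261. 242.] 337 [ 0.4687 -0.1019] [0.034 0.085] 69.0 0.0704
```

View pics/s2.png

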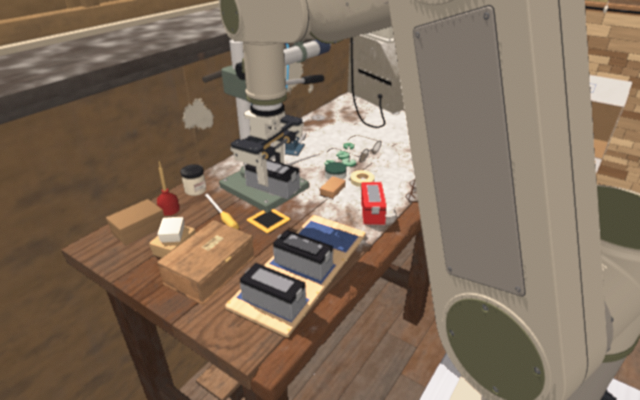

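View pics/t2.png

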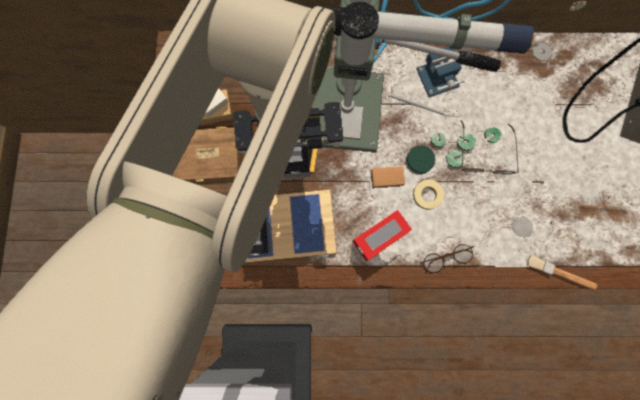

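The scene view shows the right case held above and behind the plate from this angle (case at (270,178), plate at (268,220)). The left and middle cases stand on their felts at (272,290) and (303,255), and the right felt is empty at (333,235). A small nudge centres the case, then I'll check it in the scene depth.

Call:
servo_tool:
  linear:
    - [0.1,0,-0.12]
    - [0.1,0,-0.12]
    - [0,0,0]
    - [0,0,0]
    - [0,0,0]
  turn:
    - [0,-0.06,0]
    - [0,0,0]
    - [0,0,0]
    - [0,0,0]
    - [0,0,0]

```text
clock: 34.65
tcp_pos: [0.6652, -0.1692, 0.1238]
ee_rot: [0.036, 0.707, 0.033, -0.706]
ft_force: [-0.4, -0.6, -3.6]
finger_gap: 0.0556
```

```bash
python3 -c "
from h import *
ft();im,d=snapshot('scene');hsv=cv2.cvtColor(im,cv2.COLOR_RGB2HSV)
v,u=np.mgrid[:400,:640];P=world('scene',u.ravel().astype(float),v.ravel().astype(float),d.ravel()).reshape(400,640,3)
def rep(n,m):
    k,l,st,c=cv2.connectedComponentsWithStats((m&(d>0)).astype(np.uint8))
    for i in range(1,k):
        if st[i,4]>150:
            q=P[l==i];r=cv2.minAreaRect(q[:,:2].astype(np.float32));print(n,c[i].round(),st[i,4],np.round(r[0],3),np.round(r[1],3),round(r[2],1),np.median(q[:,2]).round(3))
rep('plate',(cv2.inRange(hsv,(15,150,120),(35,255,255))>0)&(u>240)&(u<295)&(v>200)&(v<240))
rep('top',(u>230)&(u<340)&(v>225)&(v<320)&(P[...,2]>.062)&(P[...,2]<.08)&(P[...,0]<.575))
rep('held',(u>225)&(u<310)&(v>130)&(v<205)&(P[...,2]>.1)&(P[...,2]<.15)&(P[...,0]<.74)&(P[...,1]>-.25))
s=get_state();print(np.abs(s['dq']).max())"
```

```text
t 34.65 tcp [ 0.6652 -0.1692  0.1238] F [-0.37 -0.56 -3.56] Mworld [ 0.065 -0.026  0.067] Mtool [-0.066  0.033 -0.062] tilt 0.31 gap 0.0556
t 34.65 tcp [ 0.6652 -0.1692  0.1238] shift_units [0. 0. 0.] turn_units [-0.06 -0.01 -0.05] gap 0.0556
axes cols
 [[ 0.002  0.098 -0.995]
 [-0.005 -0.995 -0.098]
 [-1.     0.005 -0.001]]
plate [267. 221.] 333 [ 0.682 -0.174] [0.087 0.09 ] 80.4 0.003
top [303. 246.] 1052 [ 0.495 -0.076] [0.123 0.061] 5.8 0.069
top [273. 282.] 1385 [0.479 0.048] [0.124 0.059] 5.7 0.069
held [270. 186.] 885 [ 0.652 -0.147] [0.132 0.054] 28.9 0.127
0.0034232022405963356
```

Both places check out, and the held case is still, level and within 20 mm of the plate centre with its underside about 105 mm up.

```bash
python3 -c "
from h import *
bot.job_done();ft()"
```

```text
the job is handed in; nothing more can be done
the job is handed in; nothing more can be done
```

I lifted and rocked all three cases from left to right. The ball is loose in the right one. The job was handed in at 34.7 s on the robot's clock, with the right case held over the yellow plate. No verdict is reported.

**How the loose case was found:** I tipped each case about 0.3 rad each way, levelled it, and read the wrist moment.

| Case | Moment after tipping one way / the other | Reading |
|---|---|---|
| Left | +0.02 / −0.05 Nm | half the swing the ball should give; leftover tilt of up to 1.3° explains most of it |
| Middle | −0.02 / +0.01 Nm | no ball |
| Right | first try +0.03 / −0.06 Nm with 1.2° of tilt left; repeat of the first direction at level +0.067 Nm | matches the ball's ±0.07 Nm |

**Last checks, just before handing in:**
- **Held case:** the arm was still, the tool was 0.3° off level, and the fingers were closed on the case. By the arm's own pose the underside is about 105 mm up and the middle 14–18 mm from the plate's centre.
- **Left and middle cases:** both stand within about 2 mm of where they were first seen, at the right height.
- **Tape roll, sanding block and tin:** in the last pictures they look unmoved; I did not measure them.

**Things that failed or disagreed:**
- The camera outline of the held case put it 30 mm short of the plate's centre and turned 29°. Only part of the case was in view, so I went by the arm's pose.
- My first grasp of the left case was too high, so I opened and gripped it again before lifting.
- I did not set the right case back down between the shake and the hold, since no other case followed it.
- A reading after handing in was refused, so nothing was measured during the final second.

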